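Bring the end plate back onto its stop pin, slack taken up

TASK

Crank the handwheel anticlockwise (seen from above) until the end plate's lug has gone past the pin hole, then take the thick stop pin from the wooden rack and drop it fully home in that hole. Now crank back clockwise, through the slack, until the lug bears on the pin; press it there firmly but gently for half a second, with about 8 N on the pin (no more than 16 N), and let go, leaving the lug on the pin with the slack taken up. Leave the other things on the bench alone.

Things in the scene. Friction and masses are not known exactly. Their poses are not given: they have to be found in the camera images.
- hub (a point): Indexing stand, fixed to the bench: a grey cast base, on it a bright aluminium end plate (180 mm diameter, its top 55 mm above the bench), above that a dark steel handwheel (160 mm diameter, top of rim 99 mm above the bench), all on one vertical axis. This point is on that axis, at the top of the handwheel's hub, 105 mm above the bench. Its x and y axes turn with the handwheel.
- handle_mid (a point): The handwheel's crank handle: an upright black round grip, 22 mm diameter, 52 mm tall (from 103 to 155 mm above the bench), 75 mm from the wheel's axis, that spins freely on its own spindle, so it can be held without turning the wrist. This point is on its centre line, 133 mm above the bench. Moving it around the axis turns the wheel.
- handwheel (a joint): Slack between handwheel and end plate (worn key), rad: the wheel's angle relative to the plate, 0 to 0.45. At 0 the wheel drives the plate clockwise (seen from above), at 0.45 anticlockwise; in between it turns loosely (about 0.5 N on the handle). Turning the plate too takes 4 to 6 N on the handle (brake torque 0.3 to 0.4 N m). Both stay where they are left.
- end_plate (a joint): Angle of the end plate, rad, anticlockwise from above; 0: the lug's middle is over the pin hole. Starts at -1.0 to -0.4, turns from -1.4 to 1.4. With the lug bearing on the far side of the seated pin: about 0.17 (0.14 to 0.19, for the pin's play). Pressing it there with 4 N, 8 N, 16 N on the pin takes about 10, 15 and 27 N on the handle; the stop is hard.
- lug: The square aluminium lug on the rim of the end plate: 36 mm radially, 20 mm wide, 20 mm high, its underside 37 mm and its top 57 mm above the bench, its middle 105 mm from the stand's axis. Origin: centre of its underside; x points in towards the stand's axis, z up.
- pin_hole (a point): Mouth of the only hole of the stand, in the flat steel block that juts out of the base beside the plate: 18 mm diameter, 30 mm deep, upright, its mouth 35 mm above the bench, 105 mm from the stand's axis. z is up, x points in to the axis. The lug passes 2 mm over it.
- pin_mid (a point): The stop pin: a loose, plain bright steel pin, 16 mm diameter, 90 mm long, about 0.14 kg, standing upright in one of the two holes (20 mm wide, 30 mm deep, 56 mm apart) of a 70 x 120 x 40 mm wooden rack. This point is its centre, half-way up; z along the pin. In the rack the foot is 10 mm, in the stand's hole 5 mm above the bench.
- pin_foot (a point): Centre of the foot of the stop pin, 45 mm below its centre.
- rack: The wooden pin rack, fixed: 70 mm (x) by 120 mm (y), 40 mm high. Origin: centre of its underside. Holes at y = -28 and +28 mm: the stop pin is in one and the thinner drift in the other.
- drift_tip (a point): Bystander, to be left alone: a thinner dark drift, 10 mm diameter, 75 mm long, standing in the other hole of the same rack, in the way if grasped carelessly. Point: centre of its foot.
- mallet: Bystander, to be left alone: a blue-headed mallet lying on the bench. Origin: underside.
- hex_ring: Bystander, to be left alone: a flat steel spanner ring, about 100 mm across, lying on the bench. Origin: underside.
- bearing_ring: Bystander, to be left alone: a small steel bearing ring, 72 mm across, 16 mm high. Origin: underside.
- oil_bottle: Bystander, to be left alone: a capped green bottle, 64 mm diameter, 170 mm tall. Origin: underside.
- screwdriver: Bystander, to be left alone: a screwdriver lying on the bench, 200 mm long. Origin: underside.
Not all that is in view belongs to the job. Of the things shaped like the part that bears pin_mid, the bare steel one is meant.

How it is judged (in metres and radians):
On the way, in this order (a step that is already met when the one before it is completed fails the run):
1. the lug has been carried anticlockwise past the pin hole, clear of it (value of joint end_plate above 0.16 rad), for 0.1 s.
2. the stop pin stands fully home in the hole, the lug still on the far side of it (z of pin_foot in the frame of pin_hole below -0.026 m and horizontal distance between pin_foot and pin_hole below 0.004 m and angle between pin_mid's own z axis and vertical below 0.12 rad and value of joint end_plate above 0.1 rad), for 0.2 s.
3. the lug is pressed on the pin with at least 4 N, the slack taken up clockwise (z of pin_foot in the frame of pin_hole below -0.026 m and horizontal distance between pin_foot and pin_hole below 0.004 m and angle between pin_mid's own z axis and vertical below 0.12 rad and contact force between stop_pin and lug above 4 N and value of joint handwheel below 0.06 rad), for 0.3 s.
At the end, for the whole second after the job is handed in: Stop pin in the stand's hole, foot over 26 mm below the mouth, under 4 mm off centre, under 0.12 rad from upright, at rest; plate at rest with the lug on the pin's far side (plate angle 0.11 to 0.205, within 3 mm of bearing); slack taken up clockwise (below 0.10) (z of pin_foot in the frame of pin_hole below -0.026 m and horizontal distance between pin_foot and pin_hole below 0.004 m and angle between pin_mid's own z axis and vertical below 0.12 rad and value of joint end_plate between 0.11 and 0.205 rad and value of joint handwheel below 0.1 rad and velocity of joint end_plate between -0.05 and 0.05 rad/s and linear speed of stop_pin below 0.02 m/s); the robot touches nothing.
It fails at once if the lug is pressed on the pin with more than 16 N (contact force between stop_pin and lug above 16 N).
It fails at once if a bystander is moved by more than 25 mm (distance of any of drift_tip, mallet, hex_ring, bearing_ring, oil_bottle, screwdriver from where it was at the start of the episode above 0.025 m).
It also fails if it takes over 72 s, if anything falls off the work surface, if the arm or the gripper's body presses on something with over 40 N, if the wrist force passes 120 N, or if a joint passes its speed limit or range.

ROBOT

A 6-joint arm with a two-finger parallel gripper is mounted at the origin on the work surface. World frame = base frame: x ahead of the robot, y to its left, z up, the work surface at z = 0. Lengths are in m, angles in degrees, forces in N, time in s.
With the tool pointing down it reaches from about 0.4 to 0.825 m from the base axis. Payload 7 kg.
Tool frame: the origin (TCP) lies midway between the tips of the shut fingers; the grasp point (between the pads) lies 19 mm behind it (ctrl.hold_point_z is the distance from the TCP to the grasp point, in m); z points along the fingers, x is the direction in which the jaws open and shut, and the axes are right-handed (so a half turn about z gives the same grasp; the last joint's range is limited). The gripper opens to 88 mm and grips with 3 to 60 N. Pads are 19 mm wide; open, the fingers measure 130 mm over their backs; the gripper's body (78 mm by 193 mm) begins 47 mm behind the grasp point.
Start: joints at [-60.384, 20.546, 0.682, 0, -70.136, -16.507], TCP at [0.153, -0.657, 0.2] pointing down, gripper open.
Joint ranges: [-176.03, 176.03], [-82.01, 121.73], [-58.28, 71.71], [-173.87, 95.51], [-174.79, -0.11], [-173.66, 173.66]. Speed limits (degrees/s): [136.94, 136.94, 172.46, 180, 180, 180].

INTERFACE

Orientations are given as [roll, pitch, yaw] about the fixed x, y, z axes, in that order (R = Rz(yaw) Ry(pitch) Rx(roll)).
In Python, from plant import ctrl gives the robot as it stands.
- The arm moves only by the tool apply_moves, never from a script. Its argument "motion" is a list of rows, each a list of 2 entries, a list of its own where there are three numbers: the shift along the world's x, y, z in cm, then the turn about the world's z in degrees. In form: [[[tx, ty, tz], roll], ...]. A call has 1 to 10 rows; each row is the pose to reach, as a shift and turn from the pose commanded when the call began; what a row does not reach only later rows make up. A row lasts 1/10 s, in which the tool goes at most 50 mm and 8.59 degrees, less where a joint would pass 70% of its speed; a pose out of reach is approached as far as the arm can. A call with a gripper value outside its range is refused whole. "hand" is the finger opening in cm, from 0 to 8.76, set as the call begins (left out, the last holds). The fingers move at their own pace and stop on an object; the grip force is fixed at half the most. Time passes only in rows, so rows that repeat a pose let the fingers close. It gives the time, the measured TCP pose, the force and the opening at its end, in the units of the state.
- ctrl.get_obs(): the state, without advancing time (a new reading comes with each control period).
- ctrl.snapshot(name): name is "scene" or "top" or "wrist"; returns (picture, depth): 384x512x3 uint8, blue, green, red; 384x512 float32, m along the optical axis (not along the pixel's ray), 0 where there is no reading.
- ctrl.camera_model(name): a dict with "fx", "fy", "cx", "cy" (pixels), "cam_to_world" (4x4, takes a point from camera to world coordinates); the wrist camera has in their place "tool_from_camera" (4x4, takes a point from camera to tool coordinates, whose origin is the TCP and whose axes are the tool frame's). Camera axes: x right, y down, z forward; pixel columns grow to the right and rows downward; lengths in m; the calibration is good to about 2 mm. A picture is of the moment at which its call begins: read the wrist's pose just before it. camera_model takes no time and is no camera call.
- ctrl.close_job(): hands the job in, once; it reports no verdict.
The state is a dict: "clock": time; "joint_pos": joint angles; "qvel": joint speeds; "tau": joint torques, N m; "tool_pos": TCP position; "orientation": TCP orientation; "force": force on the tool from outside, world axes, zero at the start; "moment": the same for the moment, N m; "opening": finger opening in m.
Only numpy, scipy, OpenCV 4.12 (cv2) and the standard library are available. Lean on these libraries where they do the work, as an engineer would, in place of code of your own. Each camera call takes 0.05 s, during which the arm holds its last target.

## Working session

There is one attempt and no reset: what is moved stays moved. The work goes in short steps, Python scripts to look and compute and a tool call to move; the robot and the scene stay as the last step left them, time stands still between calls to the robot, and variables do not carry over. Pictures are saved under pics/ and viewed, and the job is handed in when it is done.

Besides the shell and the picture viewer there is one more tool, called by a JSON object that holds its "name" and its "arguments", one argument or row to a line. apply_moves: Moves the arm, as the interface text tells. Its arguments: {"type":"object","properties":{"motion":{"type":"array"},"hand":{"type":"number"}},"required":["motion"]}

```bash
ls; mkdir -p pics; python3 - <<'E'
from plant import ctrl
import cv2,numpy as np
print(ctrl.get_obs())
for n in ["scene","top"]:
    p,d=ctrl.snapshot(n); cv2.imwrite(f"pics/{n}0.png",p); np.save(f"pics/{n}0.npy",d)
    m=ctrl.camera_model(n); print(n,m)
E
```

```text
pics
{'clock': 0.0, 'joint_pos': array([-6.03839422e+01,  2.05900475e+01,  6.34273824e-01, -1.91945442e-02,
       -7.01360151e+01, -1.65078595e+01]), 'qvel': array([-0.01429781,  0.1358415 , -0.01639193, -0.00949849,  0.01643042,
       -0.01062399]), 'tau': array([ 8.14086507e-04, -5.82710409e+01,  2.93052667e+01,  6.99704647e+00,
        6.83742706e-03, -1.62142242e-04]), 'tool_pos': array([ 0.15294018, -0.65690321,  0.1991451 ]), 'orientation': array([-1.79991217e+02, -9.31329418e-02,  1.03101655e+02]), 'force': array([-0.39325793,  0.30347603, -0.34083619]), 'moment': array([-0.00295132,  0.01112838,  0.0536013 ]), 'opening': 0.08775070104258312}
scene {'fx': 474.79883398657176, 'fy': 474.79883398657176, 'cx': 254.0834176598628, 'cy': 185.41054099622258, 'cam_to_world': array([[-0.4116095 ,  0.61300076, -0.67439431,  1.3880061 ],
       [ 0.91135457,  0.27948153, -0.30219681,  0.39445313],
       [ 0.00323388, -0.73899942, -0.6736983 ,  0.94850106],
       [ 0.        ,  0.        ,  0.        ,  1.        ]])}
top {'fx': 375.98937779586, 'fy': 375.98937779586, 'cx': 260.4933509895212, 'cy': 183.59774964938424, 'cam_to_world': array([[-0.01401106, -0.99515631,  0.09730168,  0.47143948],
       [-0.99985541,  0.01300616, -0.01095431,  0.02371566],
       [ 0.00963573, -0.09744109, -0.99519465,  1.02739019],
       [ 0.        ,  0.        ,  0.        ,  1.        ]])}
```

View pics/scene0.png

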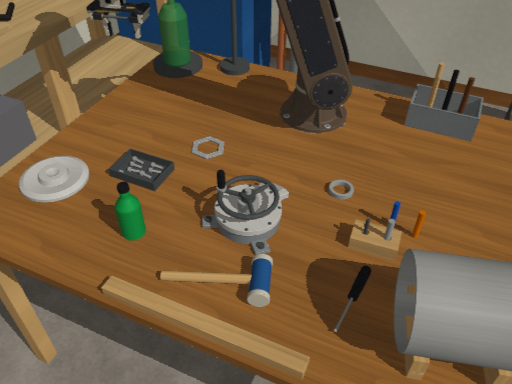

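View pics/top0.png

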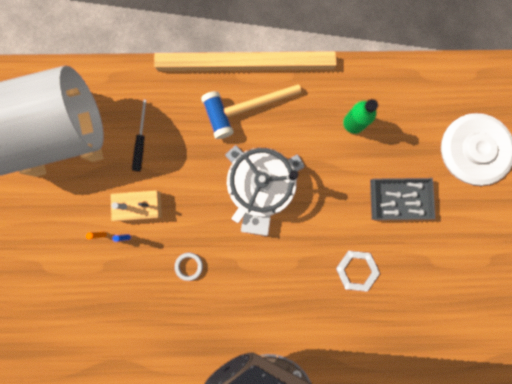

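The pictures show the stand near top (262,181), the rack at (135,206), and decoy blue and orange pins at (120,238) and (92,236). I'll zoom in on these.

```bash
python3 - <<'E'
import cv2,numpy as np
t=cv2.imread('pics/top0.png'); s=cv2.imread('pics/scene0.png')
a=cv2.resize(t[135:245,210:320],(600,600),interpolation=cv2.INTER_CUBIC)
cv2.imwrite('pics/t_stand.png',a)
cv2.imwrite('pics/t_rack.png',cv2.resize(t[175:255,70:180],(770,560),interpolation=cv2.INTER_CUBIC))
cv2.imwrite('pics/s_stand.png',cv2.resize(s[155:265,190:300],(600,600),interpolation=cv2.INTER_CUBIC))
cv2.imwrite('pics/s_rack.png',cv2.resize(s[190:270,330:440],(770,560),interpolation=cv2.INTER_CUBIC))
E
```

```text
(no output)
```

View pics/t_stand.png

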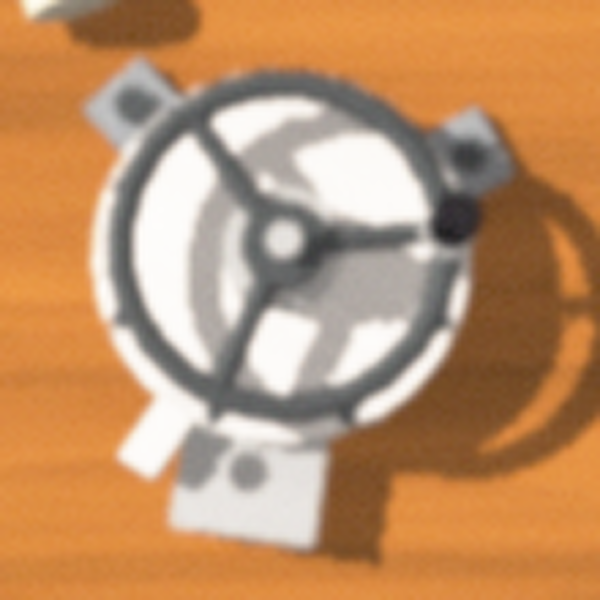

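View pics/t_rack.png

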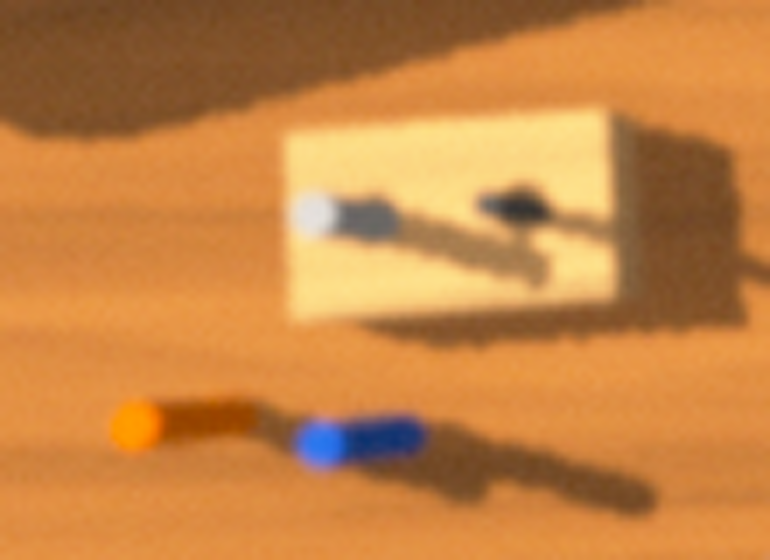

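View pics/s_stand.png

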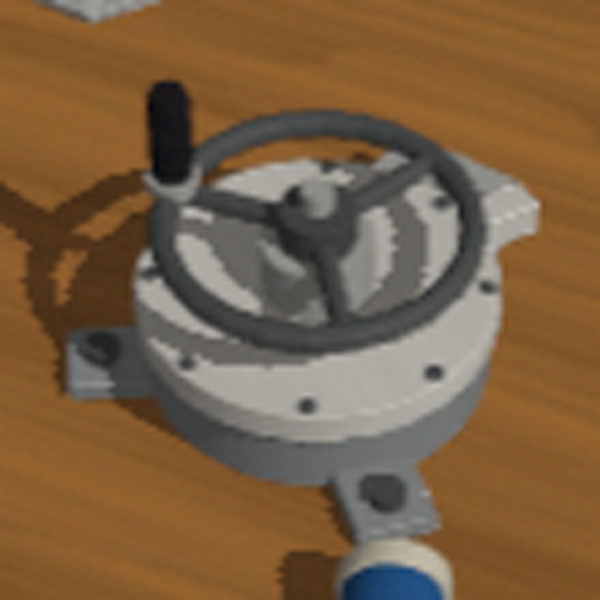

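View pics/s_rack.png

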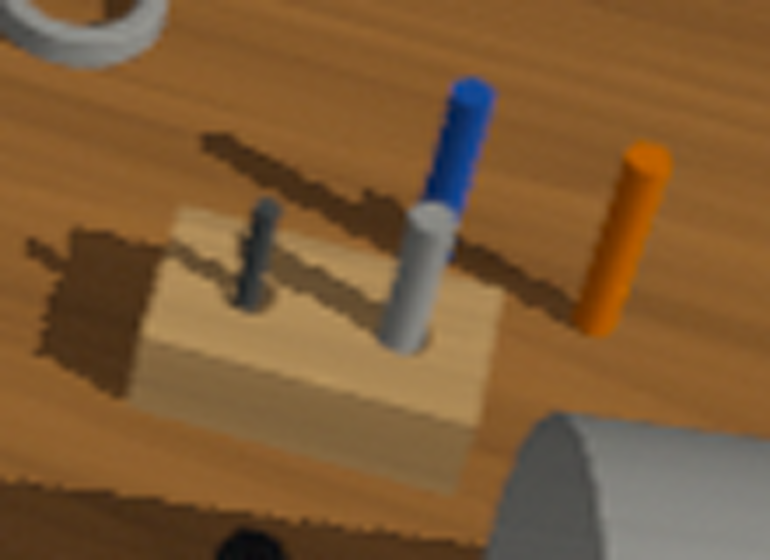

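```bash
cat > h.py <<'E'
import numpy as np,cv2
from plant import ctrl
def ray(n,u,v):
    m=ctrl.camera_model(n);T=m['cam_to_world']
    d=T[:3,:3]@np.array([(u-m['cx'])/m['fx'],(v-m['cy'])/m['fy'],1]);return T[:3,3],d
def onz(n,u,v,z):
    o,d=ray(n,u,v);return o+d*(z-o[2])/d[2]
def crop(n,X,Y,s,ox,oy,z): return onz(n,(X+.5)/s-.5+ox,(Y+.5)/s-.5+oy,z)
E
python3 - <<'E'
from h import *
np.set_printoptions(precision=4,suppress=True)
S=600/110
T=lambda X,Y,z:crop('top',X,Y,S,210,135,z)
s=lambda X,Y,z:crop('scene',X,Y,S,190,155,z)
tr=lambda X,Y,z:crop('top',X,Y,7,70,175,z)
sr=lambda X,Y,z:crop('scene',X,Y,7,330,190,z)
print('hub',T(284,240,.105),s(318,195,.105))
print('handletop',T(458,215,.155),s(168,90,.155))
print('hole',T(247,470,.035))
print('lug outer corners',T(118,457,.057),T(153,480,.057))
print('block',T(168,526,.035),T(318,549,.035),T(328,450,.035))
print('pintop',tr(315,215,.1),sr(433,213,.1))
print('pinbase',sr(405,342,.04),tr(380,220,.04))
print('drift',tr(487,204,.085),sr(266,208,.085))
print('blue top',tr(320,442,.09),sr(472,90,.09),'orange',tr(135,425,.09),sr(650,155,.09))
print('rack corners',[tr(*p,.04)[:2] for p in [(285,133),(605,108),(615,298),(290,323)]])
d=np.load('pics/top0.npy'); dd=np.load('pics/scene0.npy')
print(d[135+44,210+52],d.min(),d.max())
# mallet head, oil bottle
print('mallet',onz('top',217,115,.03),'bottle',onz('top',371,106,.17),'ring',onz('top',189,267,.016))
E
```

```text
hub [0.574  0.0105 0.105 ] [0.5677 0.0093 0.105 ]
handletop [ 0.5783 -0.0635  0.155 ] [ 0.5799 -0.0625  0.155 ]
hole [0.4706 0.0289 0.035 ]
lug outer corners [0.4776 0.0895 0.057 ] [0.4666 0.0731 0.057 ]
block [0.4444 0.0672 0.035 ] [ 0.4324 -0.0047  0.035 ] [ 0.4797 -0.0102  0.035 ]
pintop [0.5133 0.3725 0.1   ] [0.5136 0.3732 0.1   ]
pinbase [0.5201 0.3764 0.04  ] [0.5138 0.3709 0.04  ]
drift [0.5171 0.3171 0.085 ] [0.5205 0.3178 0.085 ]
blue top [0.4339 0.3727 0.09  ] [0.4348 0.3725 0.09  ] orange [0.4408 0.4376 0.09  ] [0.4418 0.4383 0.09  ]
rack corners [array([0.5469, 0.407 ]), array([0.5547, 0.2876]), array([0.4836, 0.283 ]), array([0.476 , 0.4034])]
0.9140198 0.0 1.8971964
mallet [0.7573 0.128  0.03  ] bottle [ 0.7347 -0.2475  0.17  ] ring [0.3515 0.2045 0.016 ]
```

{"name": "apply_moves", "arguments": {
  "motion": [
    [[42.6,59.4,2],-58],
    [[42.6,59.4,2],-58],
    [[42.6,59.4,2],-58],
    [[42.6,59.4,2],-58],
    [[42.6,59.4,2],-58],
    [[42.6,59.4,2],-58],
    [[42.6,59.4,2],-58],
    [[42.6,59.4,2],-58],
    [[42.6,59.4,2],-58],
    [[42.6,59.4,2],-58]
  ]
}}

```text
clock: 1.1
tool_pos: [0.4298, -0.2716, 0.2132]
orientation: [180.0, -0.0, 45.1]
force: [1.5, 0.5, -0.2]
opening: 0.0876
```

{"name": "apply_moves", "arguments": {
  "motion": [
    [[13.5,18.8,0.6],0],
    [[13.5,18.8,0.6],0],
    [[13.5,18.8,0.6],0],
    [[13.5,18.8,0.6],0],
    [[13.5,18.8,0.6],0],
    [[13.5,18.8,0.6],0],
    [[13.5,18.8,0.6],0],
    [[13.5,18.8,0.6],0]
  ]
}}

```text
clock: 1.9
tool_pos: [0.5636, -0.0859, 0.2188]
orientation: [-180.0, 0.0, 45.1]
force: [-0.3, -0.6, 0.1]
opening: 0.0877
```

```bash
python3 - <<'E'
from h import *
o=ctrl.get_obs();print(o['tool_pos'],o['orientation'],o['force'])
p,d=ctrl.snapshot('wrist');cv2.imwrite('pics/w1.png',p);np.save('pics/w1.npy',d)
print(ctrl.camera_model('wrist'),d.min(),d.max())
E
```

```text
[ 0.56357675 -0.08593156  0.21880904] [-1.79971287e+02  3.28248115e-02  4.50906304e+01] [-0.27418253 -0.57172324  0.09960293]
{'fx': 317.50215600291585, 'fy': 317.50215600291585, 'cx': 247.69151199052644, 'cy': 190.86370104908715, 'tool_from_camera': array([[ 9.99999706e-01,  8.34176163e-06,  7.67081146e-04,
        -3.77704072e-04],
       [-2.10630456e-04,  9.64495755e-01,  2.64098266e-01,
        -7.09895460e-02],
       [-7.37643464e-04, -2.64098350e-01,  9.64495473e-01,
        -1.84293223e-01],
       [ 0.00000000e+00,  0.00000000e+00,  0.00000000e+00,
         1.00000000e+00]])} 0.0 0.47228122
```

View pics/w1.png

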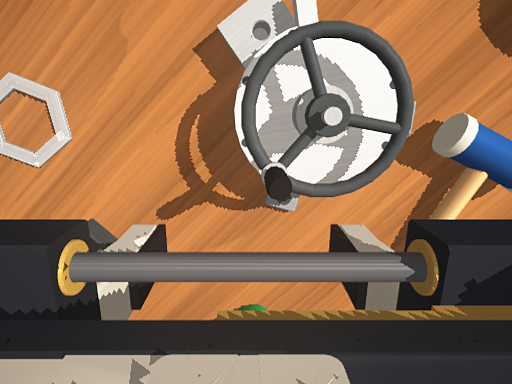

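```bash
cat >> h.py <<'E'
from scipy.spatial.transform import Rotation as R
def wray(tp,ori,u,v):
    m=ctrl.camera_model('wrist');T=m['tool_from_camera'];Rw=R.from_euler('xyz',ori,degrees=True).as_matrix()
    d=Rw@T[:3,:3]@np.array([(u-m['cx'])/m['fx'],(v-m['cy'])/m['fy'],1]);return np.array(tp)+Rw@T[:3,3],d
def wz(tp,ori,u,v,z):
    o,d=wray(tp,ori,u,v);return o+d*(z-o[2])/d[2]
E
python3 - <<'E'
from h import *
tp=[.56358,-.08593,.2188];o=[-179.97,.03,45.09]
np.set_printoptions(precision=4,suppress=True)
print('hub',wz(tp,o,332,117,.105),'handle',wz(tp,o,281,187,.155),'hole',wz(tp,o,262,31,.035))
p=cv2.imread('pics/w1.png');cv2.imwrite('pics/w1z.png',cv2.resize(p[0:225,210:435],(600,600),interpolation=cv2.INTER_CUBIC))
E
```

```text
hub [0.5758 0.0106 0.105 ] handle [ 0.5779 -0.0626  0.155 ] hole [0.4711 0.0273 0.035 ]
```

View pics/w1z.png

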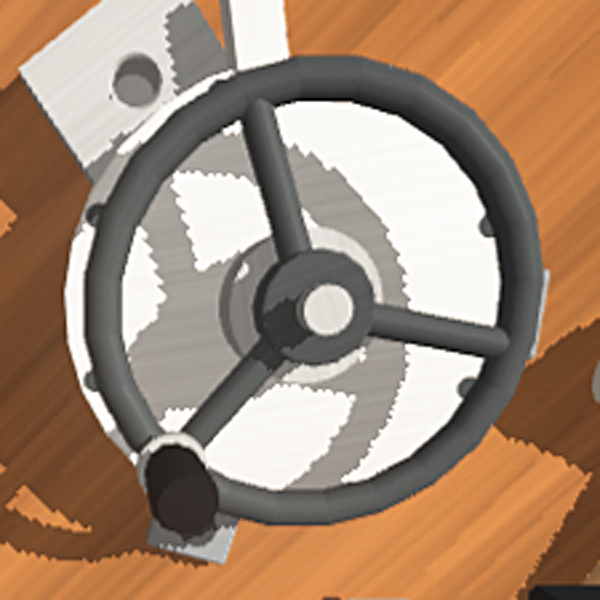

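```bash
python3 - <<'E'
from h import *
tp=[.56358,-.08593,.2188];o=[-179.97,.03,45.09]
np.set_printoptions(precision=4,suppress=True)
print('hub',wz(tp,o,332.8,115.5,.105),'handle',wz(tp,o,279.4,189,.155),'hole',wz(tp,o,261.5,29.5,.035))
E
```

```text
hub [0.5753 0.012  0.105 ] handle [ 0.5782 -0.0646  0.155 ] hole [0.4697 0.0279 0.035 ]
```

{"name": "apply_moves", "arguments": {
  "motion": [
    [[1.45,2.25,0],0],
    [[1.45,2.25,0],0],
    [[1.45,2.25,-4],0],
    [[1.45,2.25,-8],0],
    [[1.45,2.25,-9.9],0],
    [[1.45,2.25,-9.9],0],
    [[1.45,2.25,-9.9],0]
  ],
  "hand": 5
}}

```text
clock: 2.65
tool_pos: [0.5788, -0.0638, 0.1209]
orientation: [180.0, 0.0, 45.1]
force: [0.9, -0.5, 0.4]
opening: 0.0501
```

{"name": "apply_moves", "arguments": {
  "motion": [
    [[0,0,0],0],
    [[0,0,0],0],
    [[0,0,0],0],
    [[0,0,0],0],
    [[0,0,0],0]
  ],
  "hand": 1
}}

```text
clock: 3.15
tool_pos: [0.579, -0.063, 0.1207]
orientation: [180.0, -0.0, 45.1]
force: [-0.6, -0.1, 2.9]
opening: 0.0204
```

```bash
python3 -c "
import numpy as np
R=7.5;p0=-87
for d in range(0,91,5):
  a=np.radians(p0+d);b=np.radians(p0);print(d,round(R*(np.cos(a)-np.cos(b)),2),round(R*(np.sin(a)-np.sin(b)),2))"
```

```text
0 0.0 0.0
5 0.65 0.06
10 1.29 0.18
15 1.93 0.36
20 2.54 0.59
25 3.13 0.87
30 3.69 1.2
35 4.22 1.58
40 4.72 2.0
45 5.18 2.47
50 5.6 2.98
55 5.97 3.52
60 6.29 4.08
65 6.56 4.68
70 6.78 5.3
75 6.94 5.93
80 7.05 6.58
85 7.1 7.23
90 7.1 7.88
```

{"name": "apply_moves", "arguments": {
  "motion": [
    [[0.65,0.06,0],0],
    [[1.29,0.18,0],0],
    [[1.93,0.36,0],0],
    [[2.54,0.59,0],0],
    [[3.13,0.87,0],0]
  ]
}}

```text
clock: 3.65
tool_pos: [0.6095, -0.0537, 0.1205]
orientation: [-179.9, 0.1, 45.1]
force: [-8.3, 5.3, 11.3]
opening: 0.0206
```

{"name": "apply_moves", "arguments": {
  "motion": [
    [[0.56,0.33,0],0],
    [[1.09,0.71,0],0],
    [[1.59,1.13,0],0],
    [[2.05,1.6,0],0],
    [[2.47,2.11,0],0]
  ]
}}

```text
clock: 4.15
tool_pos: [0.6328, -0.0329, 0.1204]
orientation: [-179.8, 0.2, 45.1]
force: [-12.8, 4.1, 13.6]
opening: 0.0201
```

```bash
python3 - <<'E'
from h import *
p,d=ctrl.snapshot('top');cv2.imwrite('pics/t2.png',cv2.resize(p[135:245,210:320],(600,600),interpolation=cv2.INTER_CUBIC))
p,d=ctrl.snapshot('wrist');cv2.imwrite('pics/w2.png',p)
o=ctrl.get_obs();print(o['tool_pos'],o['force'])
E
```

```text
[ 0.63351815 -0.03193819  0.12042322] [-10.07898361   6.453217    12.89102559]
```

View pics/t2.png

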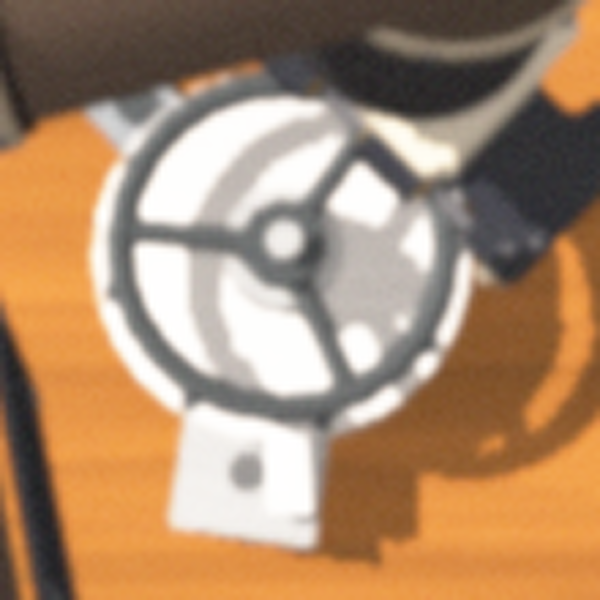

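View pics/w2.png

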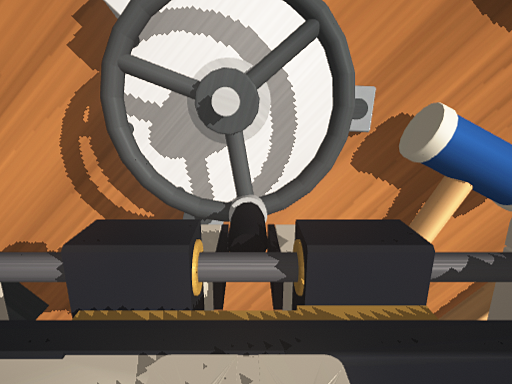

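```bash
python3 - <<'E'
from h import *
for q in [(270,520),(300,523),(322,524)]:
  l=crop('top',*q,600/110,210,135,.057);a=np.degrees(np.arctan2(l[1]-.0115,l[0]-.5745));print(l,a%360, np.radians(a%360-170))
E
python3 - <<'E'
import cv2
p=cv2.imread('pics/t2.png');cv2.imwrite('pics/t2z.png',cv2.resize(p[380:580,150:350],(600,600),interpolation=cv2.INTER_CUBIC))
E
```

```text
[0.44710014 0.01829709 0.057     ] 176.946029544621 0.12123108549443905
[0.44550025 0.00422453 0.057     ] 183.22801037552352 0.23087233454085704
[ 0.44488649 -0.00610433  0.057     ] 187.73468274246412 0.3095286056526164
```

View pics/t2z.png

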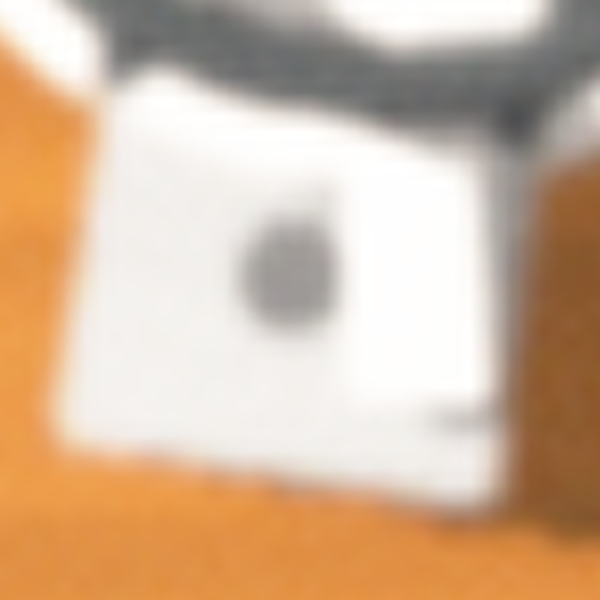

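{"name": "apply_moves", "arguments": {
  "motion": [
    [[0.37,0.54,0],0],
    [[0.69,1.1,0],0],
    [[0.81,1.36,0],0],
    [[0.81,1.36,0],0],
    [[0.81,1.36,0],0]
  ]
}}

```text
clock: 4.75
tool_pos: [0.6407, -0.0193, 0.1204]
orientation: [-179.8, 0.2, 45.1]
force: [-12.4, 4.1, 14.2]
opening: 0.0206
```

```bash
python3 - <<'E'
from h import *
p,d=ctrl.snapshot('top');cv2.imwrite('pics/t3.png',cv2.resize(p[195:245,235:285],(600,600),interpolation=cv2.INTER_CUBIC))
o=ctrl.get_obs();print(o['tool_pos'],o['force'])
E
```

```text
[ 0.64066951 -0.01927619  0.12043151] [-12.8537594    4.84381213  13.49207756]
```

View pics/t3.png

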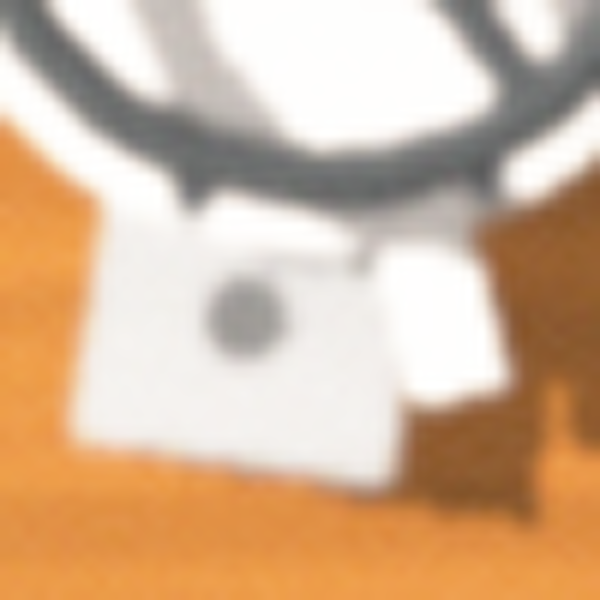

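```bash
python3 - <<'E'
from h import *
from scipy.optimize import least_squares
P=np.array([(.579,-.063),(.6095,-.0537),(.6335,-.0319),(.6407,-.0193)])
f=least_squares(lambda c:np.hypot(*(P-c).T)-.075,[.57,.01]);print(f.x,f.fun)
h=crop('top',246,318,12,235,195,.035);print(h,np.linalg.norm(h[:2]-f.x))
E
```

```text
[0.57243334 0.01163401] [-7.76627671e-05  1.16378488e-04 -4.35241865e-06 -5.16845041e-05]
[0.46985913 0.02849318 0.035     ] 0.10395046650623771
```

{"name": "apply_moves", "arguments": {
  "motion": [
    [[0,0,0],0],
    [[0,0,0],0],
    [[0,0,3],0],
    [[0,0,7],0],
    [[0,0,10],0],
    [[0,0,10],0]
  ],
  "hand": 5
}}

```text
clock: 5.4
tool_pos: [0.6459, -0.0195, 0.225]
orientation: [179.7, -0.3, 45.1]
force: [0.6, -0.1, 0.2]
opening: 0.0496
```

```bash
python3 - <<'E'
from h import *
d=np.load('pics/top0.npy');m=ctrl.camera_model('top')
v,u=np.mgrid[:384,:512]
P=np.stack([(u-m['cx'])/m['fx']*d,(v-m['cy'])/m['fy']*d,d],-1)@m['cam_to_world'][:3,:3].T+m['cam_to_world'][:3,3]
k=(d>0)&(P[...,2]>.06)&(P[...,1]>.2)
Q=P[k];
g=np.hypot(Q[:,0]-.5135,Q[:,1]-.3725)
for r in [.06,.1,.12,.15,.2,.25]:
  s=Q[(g<r)]; print(r,len(s),s.max(0) if len(s) else '', s.min(0) if len(s) else '')
E
```

```text
0.06 86 [0.52157287 0.37906529 0.10348352] [0.50658063 0.31311576 0.06019649]
0.1 205 [0.52157287 0.44197634 0.10348352] [0.42588147 0.31176769 0.06012927]
0.12 219 [0.52157287 0.44592071 0.10348352] [0.42588147 0.31176769 0.06012927]
0.15 349 [0.65563444 0.4527451  0.16536596] [0.42588147 0.31176769 0.06012927]
0.2 2019 [0.70251213 0.54354255 0.22163346] [0.42588147 0.31176769 0.06000479]
0.25 4570 [0.75215033 0.60662512 0.23460777] [0.42588147 0.31176769 0.06000479]
```

{"name": "apply_moves", "arguments": {
  "motion": [
    [[-13.2,36.2,0],0],
    [[-13.2,36.2,0],0],
    [[-13.2,36.2,0],0],
    [[-13.2,36.2,0],0],
    [[-13.2,36.2,0],0],
    [[-13.2,36.2,0],0],
    [[-13.2,36.2,0],0],
    [[-13.2,36.2,0],0],
    [[-13.2,36.2,0],0],
    [[-13.2,36.2,0],0]
  ]
}}

```text
clock: 6.4
tool_pos: [0.5442, 0.3065, 0.2143]
orientation: [-176.0, -0.6, 49.5]
force: [0.3, 0.1, 1.0]
opening: 0.0503
```

```bash
python3 - <<'E'
from h import *
o=ctrl.get_obs();print(repr(o['tool_pos']),repr(o['orientation']),o['force'])
p,d=ctrl.snapshot('wrist');cv2.imwrite('pics/w4.png',p)
E
```

```text
array([0.5442441 , 0.3065227 , 0.21427815]) array([-175.95494645,   -0.55851414,   49.48722084]) [0.33732794 0.08335406 0.99017296]
```

View pics/w4.png

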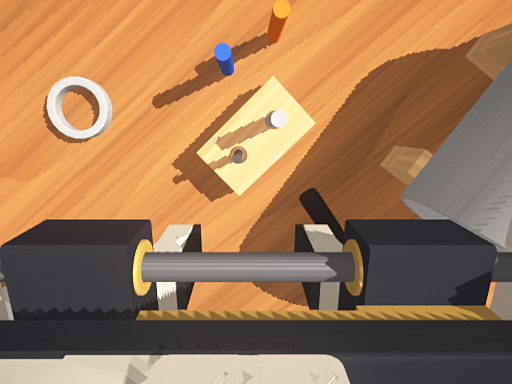

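{"name": "apply_moves", "arguments": {
  "motion": [
    [[0,0,0],0],
    [[0,0,0],0],
    [[0,0,0],0]
  ]
}}

```text
clock: 6.75
tool_pos: [0.5442, 0.3057, 0.2154]
orientation: [-176.0, -0.6, 49.5]
force: [0.2, -0.4, -0.5]
opening: 0.0499
```

```bash
python3 - <<'E'
from h import *
o=ctrl.get_obs();print(repr(o['tool_pos']),repr(o['orientation']),o['joint_pos'])
p,d=ctrl.snapshot('wrist');cv2.imwrite('pics/w5.png',p);cv2.imwrite('pics/w5z.png',cv2.resize(p[0:220,180:400],(600,600),interpolation=cv2.INTER_CUBIC))
E
```

```text
array([0.54423211, 0.30569179, 0.21541189]) array([-175.9916884 ,   -0.63863069,   49.46670559]) [  44.43171326   15.89106015   -2.32345349   -4.26866399  -71.5495144
 -173.59946996]
```

View pics/w5z.png

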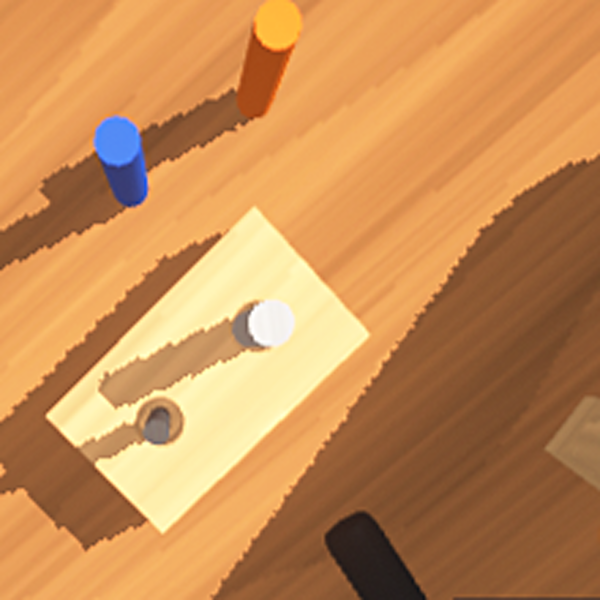

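```bash
python3 - <<'E'
from h import *
tp=[.54423,.30569,.21541];o=[-175.99,-.64,49.47]
print(wz(tp,o,180+271/2.727,323/2.727,.1),wz(tp,o,180+162/2.727,422/2.727,.04))
E
```

```text
[0.51395914 0.37206191 0.1       ] [0.51856685 0.31760013 0.04      ]
```

{"name": "apply_moves", "arguments": {
  "motion": [
    [[0,0,1],70],
    [[0,0,1],70],
    [[0,0,1],70],
    [[0,0,1],70],
    [[0,0,1],70],
    [[0,0,1],70],
    [[0,0,1],70],
    [[0,0,1],70],
    [[0,0,1],70],
    [[0,0,1],70]
  ]
}}

```text
clock: 7.8
tool_pos: [0.544, 0.3063, 0.2252]
orientation: [-176.0, -0.6, 119.3]
force: [0.3, -0.6, -0.0]
opening: 0.0502
```

{"name": "apply_moves", "arguments": {
  "motion": [
    [[-3.15,6.52,0],0],
    [[-3.15,6.52,0],0],
    [[-3.15,6.52,0],0],
    [[-3.15,6.52,-5],0],
    [[-3.15,6.52,-9],0],
    [[-3.15,6.52,-12],0],
    [[-3.15,6.52,-14.5],0],
    [[-3.15,6.52,-15.9],0],
    [[-3.15,6.52,-15.9],0],
    [[-3.15,6.52,-15.9],0]
  ]
}}

```text
clock: 8.8
tool_pos: [0.5132, 0.3718, 0.0671]
orientation: [-176.0, -0.6, 119.5]
force: [-0.0, 0.0, 1.0]
opening: 0.0501
```

```bash
python3 - <<'E'
from h import *
o=ctrl.get_obs();print(repr(o['tool_pos']),repr(o['orientation']),o['force'])
p,d=ctrl.snapshot('wrist');cv2.imwrite('pics/w6.png',p)
p,d=ctrl.snapshot('scene');cv2.imwrite('pics/s6.png',cv2.resize(p[140:280,300:440],(600,600),interpolation=cv2.INTER_CUBIC))
E
```

```text
array([0.51324682, 0.37176425, 0.06706771]) array([-176.03649869,   -0.61383151,  119.46442855]) [-0.0099      0.03806355  1.04778307]
```

View pics/w6.png

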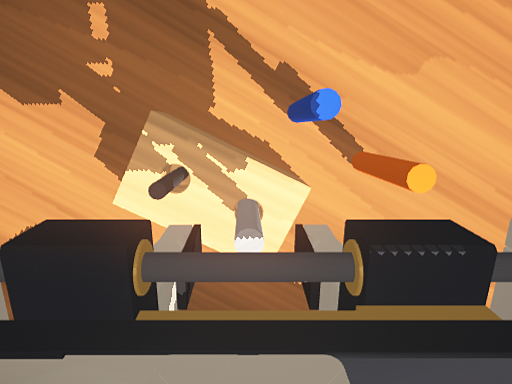

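View pics/s6.png

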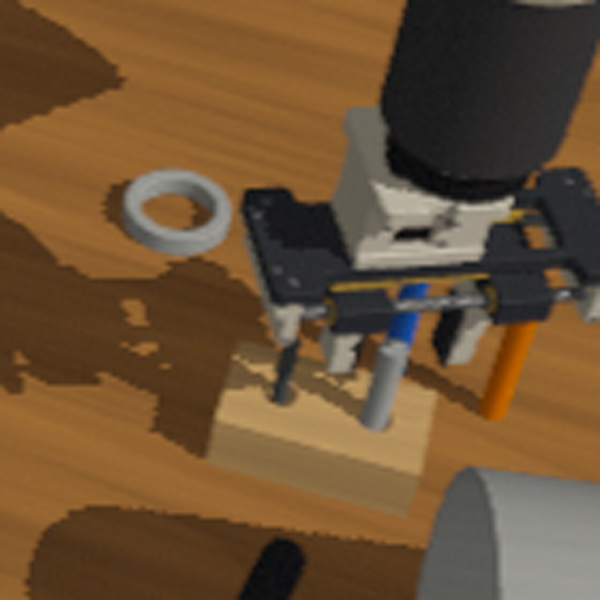

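{"name": "apply_moves", "arguments": {
  "motion": [
    [[0,0,0],0],
    [[0,0,0],0],
    [[0,0,0],0],
    [[0,0,0],0],
    [[0,0,0],0],
    [[0,0,0.5],0],
    [[0,0,1],0]
  ],
  "hand": 0.6
}}

```text
clock: 9.6
tool_pos: [0.5123, 0.3714, 0.0761]
orientation: [-175.9, -0.6, 119.5]
force: [0.2, 0.8, -1.4]
opening: 0.0146
```

{"name": "apply_moves", "arguments": {
  "motion": [
    [[0,0,5],0],
    [[0,0,10],-8],
    [[0,-3,11],-16],
    [[-4.3,-34.2,11],-39.5],
    [[-4.3,-34.2,11],-39.5],
    [[-4.3,-34.2,11],-39.5],
    [[-4.3,-34.2,11],-39.5],
    [[-4.3,-34.2,11],-39.5],
    [[-4.3,-34.2,11],-39.5],
    [[-4.3,-34.2,11],-39.5]
  ]
}}

```text
clock: 10.6
tool_pos: [0.4681, 0.0261, 0.1868]
orientation: [-176.0, -0.6, 79.9]
force: [0.3, 0.3, -1.4]
opening: 0.0144
```

{"name": "apply_moves", "arguments": {
  "motion": [
    [[0,0,0],0],
    [[0,0,0],0]
  ]
}}

```text
clock: 10.8
tool_pos: [0.4698, 0.0297, 0.1865]
orientation: [-176.0, -0.7, 80.0]
force: [-0.4, 0.6, -1.1]
opening: 0.0145
```

```bash
python3 - <<'E'
from h import *
o=ctrl.get_obs();print(repr(o['tool_pos']),repr(o['orientation']),o['force'])
p,d=ctrl.snapshot('wrist');cv2.imwrite('pics/w7.png',p)
p,d=ctrl.snapshot('scene');cv2.imwrite('pics/s7.png',cv2.resize(p[100:250,200:350],(600,600),interpolation=cv2.INTER_CUBIC))
E
```

```text
array([0.4698411 , 0.02970492, 0.18654777]) array([-176.02312243,   -0.65806043,   79.9601104 ]) [-0.39974679  0.58070152 -1.09920649]
```

View pics/w7.png

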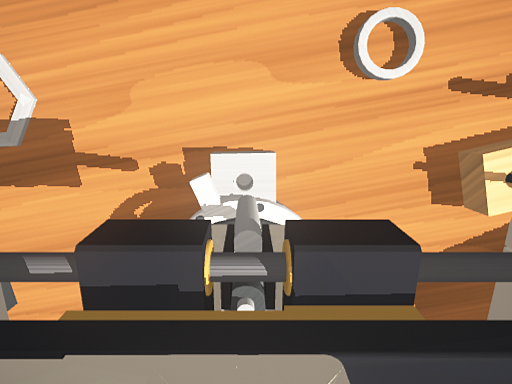

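View pics/s7.png

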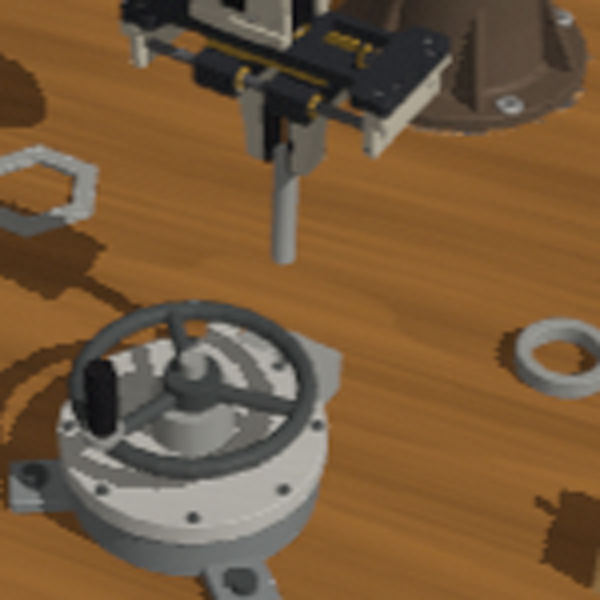

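```bash
python3 - <<'E'
import cv2
p=cv2.imread('pics/w7.png');cv2.imwrite('pics/w7z.png',cv2.resize(p[145:245,195:295],(600,600),interpolation=cv2.INTER_CUBIC))
E
```

```text
(no output)
```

View pics/w7z.png

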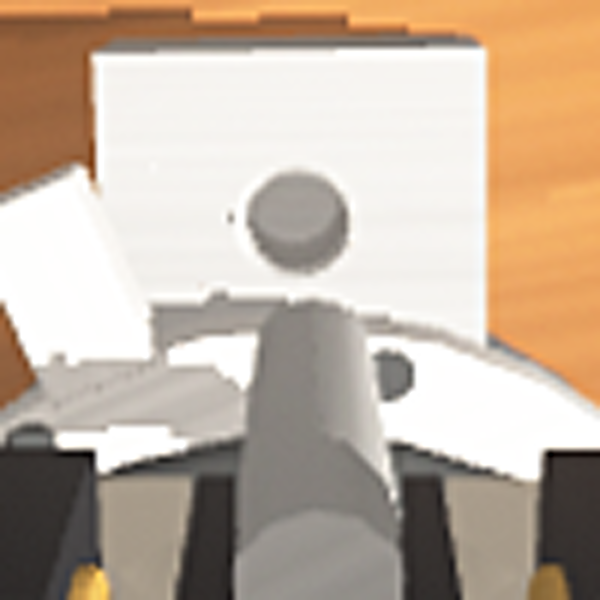

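```bash
python3 - <<'E'
from h import *
np.set_printoptions(precision=4,suppress=True)
tp=[.46984,.0297,.18655];o=[-176.02,-.66,79.96]
print('hole',wz(tp,o,195+298/6,145+222/6,.035))
def tri(a,b):
    (p,d),(q,e)=a,b
    A=np.stack([d,-e],1);t,*_=np.linalg.lstsq(A,q-p,rcond=None)
    return p+d*t[0],q+e*t[1]
for y in (340,350,360):
  print(y,tri(wray(tp,o,195+312/6,145+y/6),ray('scene',200+285/4,100+257/4)))
  print(wz(tp,o,195+312/6,145+y/6,.1295),wz(tp,o,195+312/6,145+y/6,.12))
# pin sides near finger: centre line
print(wz(tp,o,246,290,.2195))
E
```

```text
hole [0.4698 0.028  0.035 ]
340 (array([0.4702, 0.0296, 0.1274]), array([0.4691, 0.0332, 0.127 ]))
[0.4697 0.0297 0.1295] [0.472  0.0294 0.12  ]
350 (array([0.4714, 0.0294, 0.1283]), array([0.4701, 0.0336, 0.1279]))
[0.4711 0.0294 0.1295] [0.4734 0.0291 0.12  ]
360 (array([0.4725, 0.0292, 0.1293]), array([0.4711, 0.034 , 0.1287]))
[0.4724 0.0292 0.1295] [0.4748 0.0289 0.12  ]
[0.4962 0.0235 0.2195]
```

{"name": "apply_moves", "arguments": {
  "motion": [
    [[-0.05,-0.13,-3],0],
    [[-0.05,-0.13,-6],0],
    [[-0.05,-0.13,-7.5],0],
    [[-0.05,-0.13,-8.4],0],
    [[-0.05,-0.13,-8.4],0],
    [[-0.05,-0.13,-8.4],0]
  ]
}}

```text
clock: 11.5
tool_pos: [0.4697, 0.0289, 0.1027]
orientation: [-176.0, -0.6, 80.1]
force: [0.2, 0.6, -2.1]
opening: 0.0143
```

```bash
python3 - <<'E'
from h import *
o=ctrl.get_obs();print(repr(o['tool_pos']),repr(o['orientation']),o['force'])
p,d=ctrl.snapshot('wrist');cv2.imwrite('pics/w8.png',cv2.resize(p[130:230,195:295],(600,600),interpolation=cv2.INTER_CUBIC))
p,d=ctrl.snapshot('scene');cv2.imwrite('pics/s8.png',cv2.resize(p[130:230,220:320],(600,600),interpolation=cv2.INTER_CUBIC))
p,d=ctrl.snapshot('top');cv2.imwrite('pics/t8.png',cv2.resize(p[185:255,225:295],(600,600),interpolation=cv2.INTER_CUBIC))
E
```

```text
array([0.46971266, 0.02890553, 0.10270797]) array([-176.02053903,   -0.62808555,   80.07457081]) [ 0.19690644  0.57597734 -2.10791361]
```

View pics/w8.png

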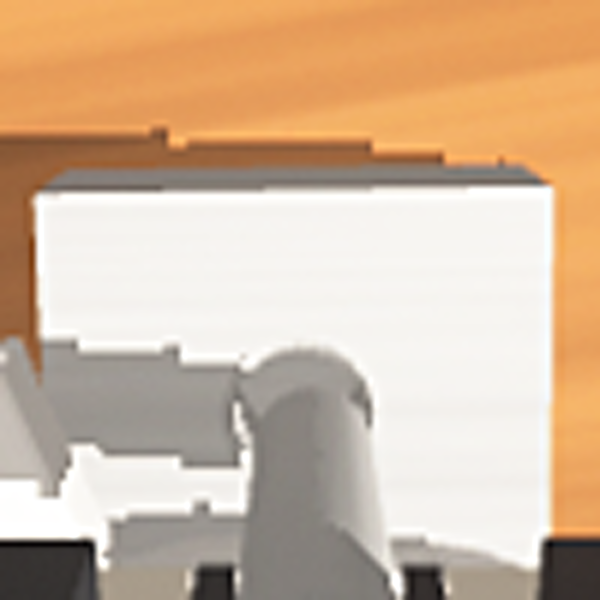

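View pics/s8.png

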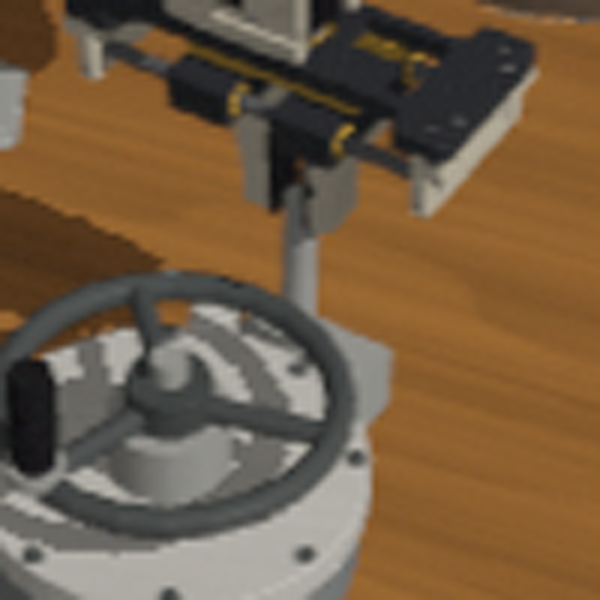

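View pics/t8.png

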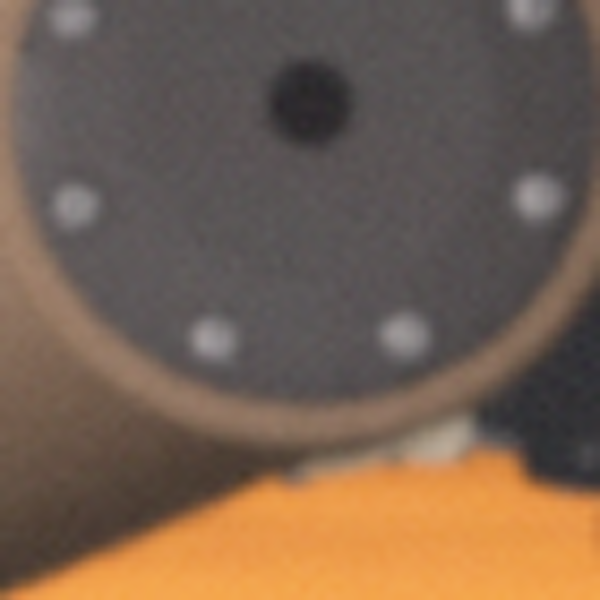

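```bash
python3 - <<'E'
from h import *
np.set_printoptions(precision=4,suppress=True)
tp=[.46971,.02891,.10271];o=[-176.02,-.63,80.07]
W=lambda X,Y,z:wz(tp,o,195+X/6,130+Y/6,z)
# far rim points
print('hole far',W(304,346,.035),'L/R',W(237,400,.035),W(372,400,.035))
for z in(.044,.046,.048): print('foot far',W(307,386,z),'L',W(246,440,z),'R',W(372,440,z))
E
```

```text
hole far [0.4603 0.0295 0.035 ] L/R [0.4661 0.0191 0.035 ] [0.4694 0.0374 0.035 ]
foot far [0.464  0.0292 0.044 ] L [0.4698 0.0199 0.044 ] R [0.4728 0.0364 0.044 ]
foot far [0.4636 0.0292 0.046 ] L [0.4693 0.02   0.046 ] R [0.4723 0.0364 0.046 ]
foot far [0.4631 0.0293 0.048 ] L [0.4689 0.0201 0.048 ] R [0.4718 0.0364 0.048 ]
```

{"name": "apply_moves", "arguments": {
  "motion": [
    [[-0.2,0,0],0],
    [[-0.2,0,-0.5],0],
    [[-0.2,0,-0.9],0],
    [[-0.2,0,-1.2],0],
    [[-0.2,0,-1.4],0],
    [[-0.2,0,-1.4],0]
  ]
}}

```text
clock: 12.25
tool_pos: [0.4669, 0.0282, 0.0877]
orientation: [-175.9, -0.6, 80.0]
force: [0.5, -0.4, -2.0]
opening: 0.0142
```

```bash
python3 - <<'E'
from h import *
o=ctrl.get_obs();print(repr(o['tool_pos']),repr(o['orientation']),o['force'],o['moment'])
p,d=ctrl.snapshot('wrist');cv2.imwrite('pics/w9.png',cv2.resize(p[130:230,195:295],(600,600),interpolation=cv2.INTER_CUBIC))
E
```

```text
array([0.46685214, 0.02820332, 0.08773048]) array([-175.94568724,   -0.5991646 ,   80.0101967 ]) [ 0.53169726 -0.38597053 -2.04898138] [-0.13439468 -0.2939337   0.0043459 ]
```

View pics/w9.png

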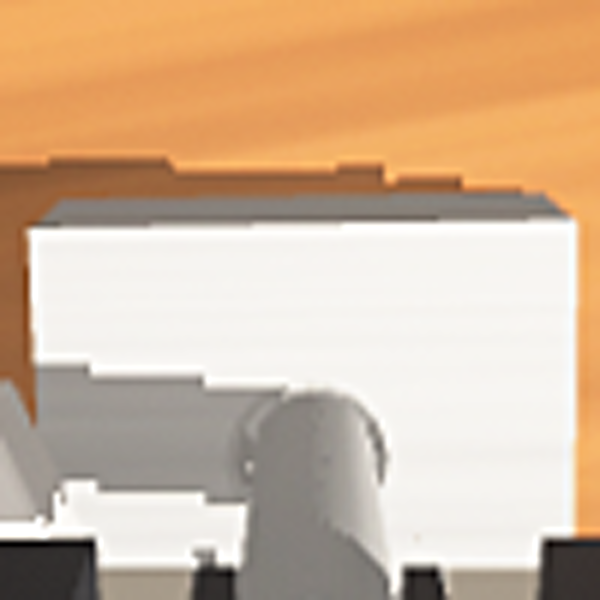

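{"name": "apply_moves", "arguments": {
  "motion": [
    [[0,0,-0.3],0],
    [[0,0,-0.6],0],
    [[0,0,-0.9],0],
    [[0,0,-1.2],0],
    [[0,0,-1.2],0]
  ]
}}

```text
clock: 12.8
tool_pos: [0.4667, 0.0282, 0.0756]
orientation: [-175.9, -0.6, 80.0]
force: [-0.2, 0.5, -1.4]
opening: 0.0142
```

{"name": "apply_moves", "arguments": {
  "motion": [
    [[0,0,-0.4],0],
    [[0,0,-0.8],0],
    [[0,0,-1.1],0],
    [[0,0,-1.25],0],
    [[0,0,-1.25],0]
  ]
}}

```text
clock: 13.3
tool_pos: [0.4669, 0.0282, 0.0633]
orientation: [-176.0, -0.6, 80.0]
force: [-0.2, 0.6, -1.1]
opening: 0.0146
```

Still free of contact. I'll open slightly to release and then rise.

{"name": "apply_moves", "arguments": {
  "motion": [
    [[0,0,0],0],
    [[0,0,0],0],
    [[0,0,0],0],
    [[0,0,1],0],
    [[0,0,4],0],
    [[0,0,8],0],
    [[0,0,12],0],
    [[0,0,14],0],
    [[0,0,14],0]
  ],
  "hand": 4
}}

```text
clock: 14.2
tool_pos: [0.469, 0.0288, 0.208]
orientation: [-176.4, -0.8, 80.0]
force: [0.3, -0.4, -0.4]
opening: 0.0401
```

```bash
python3 - <<'E'
from h import *
o=ctrl.get_obs();print(repr(o['tool_pos']),repr(o['orientation']),o['force'])
p,d=ctrl.snapshot('wrist');cv2.imwrite('pics/w10.png',p);
p,d=ctrl.snapshot('scene');cv2.imwrite('pics/s10.png',cv2.resize(p[130:260,180:310],(600,600),interpolation=cv2.INTER_CUBIC))
E
```

```text
array([0.46902996, 0.02875689, 0.20797457]) array([-176.35297181,   -0.80972046,   80.04457879]) [ 0.28090344 -0.39190692 -0.40092781]
```

View pics/w10.png

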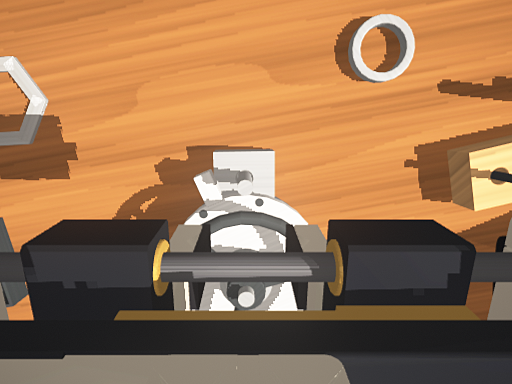

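View pics/s10.png

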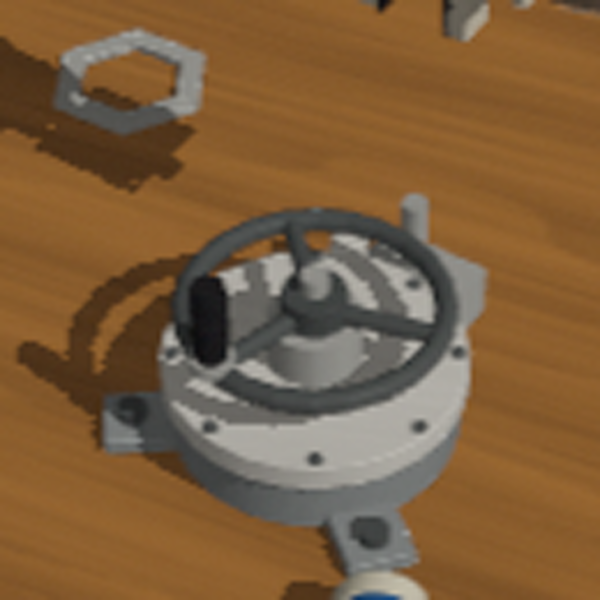

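```bash
python3 - <<'E'
from h import *
s=600/130
for z in (.095,.1,.11):print(z,crop('scene',414,204,s,180,130,z))
p=cv2.imread('pics/w10.png');cv2.imwrite('pics/w10z.png',cv2.resize(p[130:230,195:295],(600,600),interpolation=cv2.INTER_CUBIC))
E
```

```text
0.095 [0.47326478 0.03015311 0.095     ]
0.1 [0.47862354 0.03228727 0.1       ]
0.11 [0.48934106 0.03655557 0.11      ]
```

View pics/w10z.png

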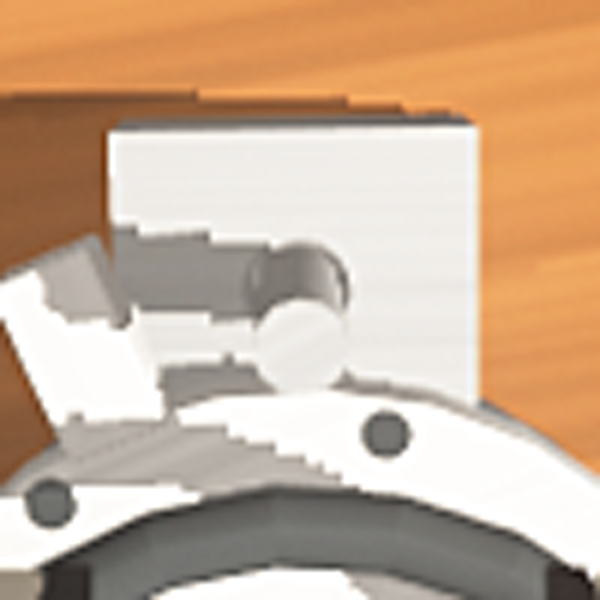

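{"name": "apply_moves", "arguments": {
  "motion": [
    [[17.1,-4.7,0],-45],
    [[17.1,-4.7,0],-45],
    [[17.1,-4.7,0],-45],
    [[17.1,-4.7,0],-45],
    [[17.1,-4.7,0],-45],
    [[17.1,-4.7,0],-45],
    [[17.1,-4.7,0],-45],
    [[17.1,-4.7,0],-45]
  ],
  "hand": 5
}}

```text
clock: 15.1
tool_pos: [0.6375, -0.0188, 0.2028]
orientation: [-175.9, -0.5, 35.1]
force: [0.2, -0.0, -0.2]
opening: 0.0502
```

```bash
python3 - <<'E'
from h import *
o=ctrl.get_obs();print(repr(o['tool_pos']),repr(o['orientation']),o['force'],o['joint_pos'])
p,d=ctrl.snapshot('wrist');cv2.imwrite('pics/w11.png',p)
E
```

```text
array([ 0.63753601, -0.01876052,  0.20276996]) array([-175.94192958,   -0.54119145,   35.09844517]) [ 0.1912377  -0.01945604 -0.20616696] [  13.15057666   18.37616833   -0.53590712   -4.16665967  -72.14949148
 -156.71846872]
```

View pics/w11.png

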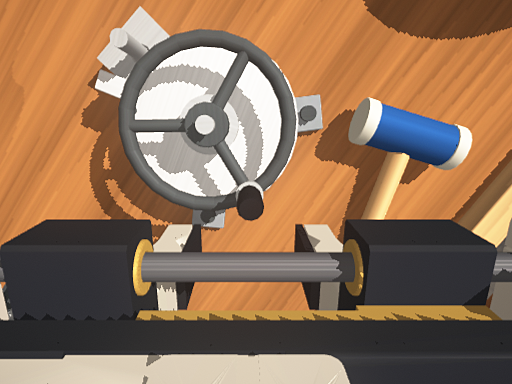

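```bash
python3 - <<'E'
from h import *
tp=[.63754,-.01876,.20277];o=[-175.94,-.54,35.1]
print('handle',wz(tp,o,249,209,.155),'hub',wz(tp,o,205,124,.105), 'pin top',wz(tp,o,122,38,.095))
p=cv2.imread('pics/w11.png');cv2.imwrite('pics/w11z.png',cv2.resize(p[0:120,70:190],(600,600),interpolation=cv2.INTER_CUBIC))
E
```

```text
handle [ 0.64064331 -0.0209697   0.155     ] hub [0.57232729 0.00983823 0.105     ] pin top [0.47218361 0.02865652 0.095     ]
```

View pics/w11z.png

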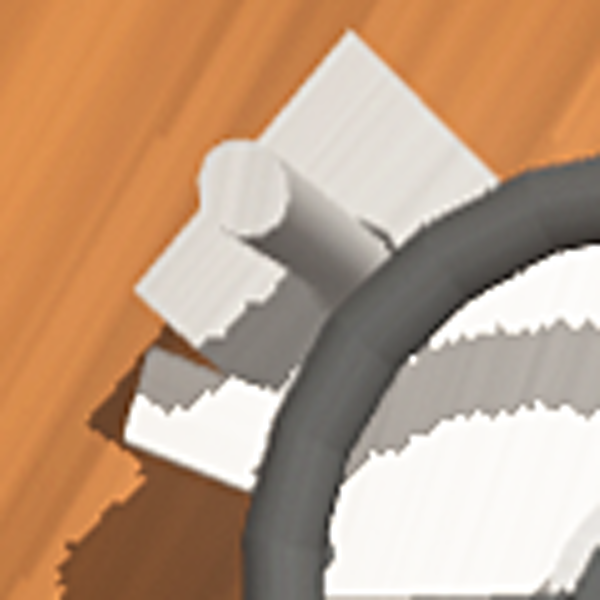

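```bash
python3 - <<'E'
from h import *
tp=[.63754,-.01876,.20277];o=[-175.94,-.54,35.1]
c=np.array([.5724,.0112])
a=wz(tp,o,100.4,70,.057);b=wz(tp,o,95,88,.057);m=(a+b)[:2]/2-c
print(a,b,np.hypot(*m),np.degrees(np.arctan2(m[1],m[0]))%360)
h=np.array([.4698,.0282])-c;print(np.degrees(np.arctan2(h[1],h[0])))
E
```

```text
[ 0.45317134 -0.00905055  0.057     ] [ 0.45735646 -0.02707982  0.057     ] 0.12073656288684385 194.0275684989812
170.59202091148012
```

{"name": "apply_moves", "arguments": {
  "motion": [
    [[0.25,0,-3],0],
    [[0.25,0,-6],0],
    [[0.25,0,-8.2],0],
    [[0.25,0,-8.2],0],
    [[0.25,0,-8.2],0]
  ]
}}

```text
clock: 15.65
tool_pos: [0.6407, -0.0187, 0.1221]
orientation: [-176.0, -0.6, 35.1]
force: [-0.2, 0.2, -0.1]
opening: 0.0498
```

{"name": "apply_moves", "arguments": {
  "motion": [
    [[0,0,0],0],
    [[0,0,0],0],
    [[0,0,0],0],
    [[0,0,0],0],
    [[0,0,0],0]
  ],
  "hand": 1
}}

```text
clock: 16.15
tool_pos: [0.6408, -0.0187, 0.1222]
orientation: [-176.0, -0.7, 35.0]
force: [-1.0, 0.7, 3.0]
opening: 0.02
```

```bash
python3 - <<'E'
from h import *
o=ctrl.get_obs();print(repr(o['tool_pos']),repr(o['orientation']),o['force'])
a0=np.degrees(np.arctan2(o['tool_pos'][1]-.0112,o['tool_pos'][0]-.5724));print(a0)
for d in range(0,46,5):
  a=np.radians(a0-d);b=np.radians(a0);print(d,round(7.5*(np.cos(a)-np.cos(b)),2),round(7.5*(np.sin(a)-np.sin(b)),2))
E
```

```text
array([ 0.64077565, -0.01871143,  0.12220346]) array([-176.0047753 ,   -0.65835953,   35.02317894]) [-0.95163719  0.71627933  3.00557016]
-23.627328813005718
0 0.0 0.0
5 -0.29 -0.59
10 -0.63 -1.15
15 -1.01 -1.68
20 -1.44 -2.17
25 -1.91 -2.62
30 -2.42 -3.03
35 -2.97 -3.4
40 -3.54 -3.71
45 -4.14 -3.98
```

{"name": "apply_moves", "arguments": {
  "motion": [
    [[-0.29,-0.59,0],0],
    [[-0.63,-1.15,0],0],
    [[-1.01,-1.68,0],0],
    [[-1.44,-2.17,0],0],
    [[-1.44,-2.17,0],0]
  ]
}}

```text
clock: 16.65
tool_pos: [0.6253, -0.0413, 0.1221]
orientation: [-176.0, -0.6, 35.0]
force: [-1.1, 0.9, 4.7]
opening: 0.0205
```

{"name": "apply_moves", "arguments": {
  "motion": [
    [[-0.47,-0.45,0],0],
    [[-0.72,-0.66,0],0],
    [[-0.98,-0.86,0],0],
    [[-1.15,-0.98,0],0],
    [[-1.15,-0.98,0],0]
  ]
}}

```text
clock: 17.15
tool_pos: [0.6152, -0.0499, 0.1221]
orientation: [-176.0, -0.7, 35.0]
force: [0.8, 4.3, 5.8]
opening: 0.0204
```

{"name": "apply_moves", "arguments": {
  "motion": [
    [[-0.12,-0.08,0],0],
    [[-0.25,-0.16,0],0],
    [[-0.37,-0.24,0],0],
    [[-0.37,-0.24,0],0]
  ]
}}

```text
clock: 17.55
tool_pos: [0.6117, -0.0522, 0.1221]
orientation: [-176.0, -0.7, 35.0]
force: [0.4, 4.9, 5.4]
opening: 0.0202
```

```bash
python3 - <<'E'
from h import *
o=ctrl.get_obs();print(o['tool_pos'],o['force'])
p,d=ctrl.snapshot('top');cv2.imwrite('pics/t12.png',cv2.resize(p[185:245,225:285],(600,600),interpolation=cv2.INTER_CUBIC))
p,d=ctrl.snapshot('wrist');cv2.imwrite('pics/w12.png',p)
E
```

```text
[ 0.61165091 -0.05222188  0.12208884] [0.42913389 4.85997392 5.40498578]
```

View pics/t12.png

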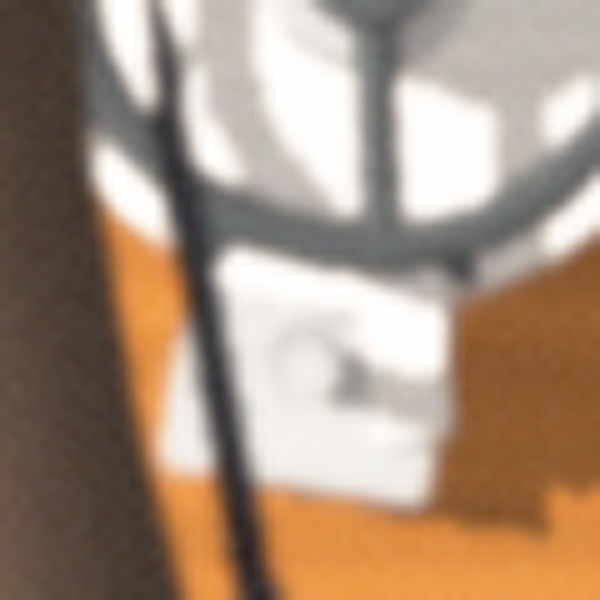

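View pics/w12.png

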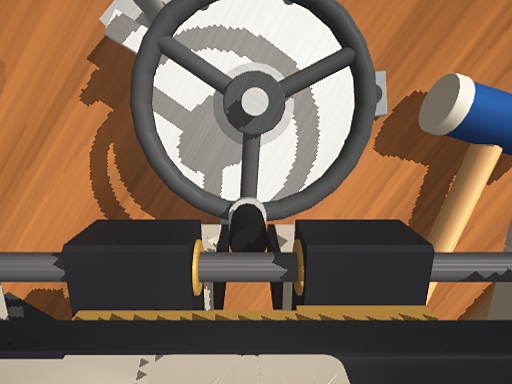

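{"name": "apply_moves", "arguments": {
  "motion": [
    [[-0.04,-0.03,0],0],
    [[-0.09,-0.05,0],0],
    [[-0.13,-0.08,0],0],
    [[-0.17,-0.1,0],0],
    [[-0.17,-0.1,0],0]
  ]
}}

```text
clock: 18.15
tool_pos: [0.6102, -0.0531, 0.1221]
orientation: [-176.0, -0.7, 35.0]
force: [2.4, 4.2, 6.5]
opening: 0.0209
```

{"name": "apply_moves", "arguments": {
  "motion": [
    [[-0.04,-0.02,0],0],
    [[-0.09,-0.05,0],0],
    [[-0.13,-0.07,0],0],
    [[-0.13,-0.07,0],0]
  ]
}}

```text
clock: 18.55
tool_pos: [0.6089, -0.0538, 0.1221]
orientation: [-176.0, -0.7, 35.0]
force: [1.0, 5.1, 5.1]
opening: 0.0203
```

{"name": "apply_moves", "arguments": {
  "motion": [
    [[-0.04,-0.02,0],0],
    [[-0.09,-0.05,0],0],
    [[-0.09,-0.05,0],0]
  ]
}}

```text
clock: 18.85
tool_pos: [0.608, -0.0543, 0.1221]
orientation: [-176.0, -0.7, 35.0]
force: [1.1, 4.8, 5.4]
opening: 0.0204
```

{"name": "apply_moves", "arguments": {
  "motion": [
    [[-0.04,-0.02,0],0],
    [[-0.09,-0.05,0],0],
    [[-0.09,-0.05,0],0]
  ]
}}

```text
clock: 19.15
tool_pos: [0.6071, -0.0548, 0.1221]
orientation: [-176.0, -0.7, 35.0]
force: [1.8, 4.7, 5.6]
opening: 0.0202
```

```bash
python3 - <<'E'
from h import *
o=ctrl.get_obs();print(o['tool_pos'],o['force'])
p,d=ctrl.snapshot('top');cv2.imwrite('pics/t13.png',cv2.resize(p[205:235,240:270],(600,600),interpolation=cv2.INTER_CUBIC))
E
```

```text
[ 0.60714748 -0.05479714  0.1221326 ] [1.81168486 4.73944776 5.62216767]
```

View pics/t13.png

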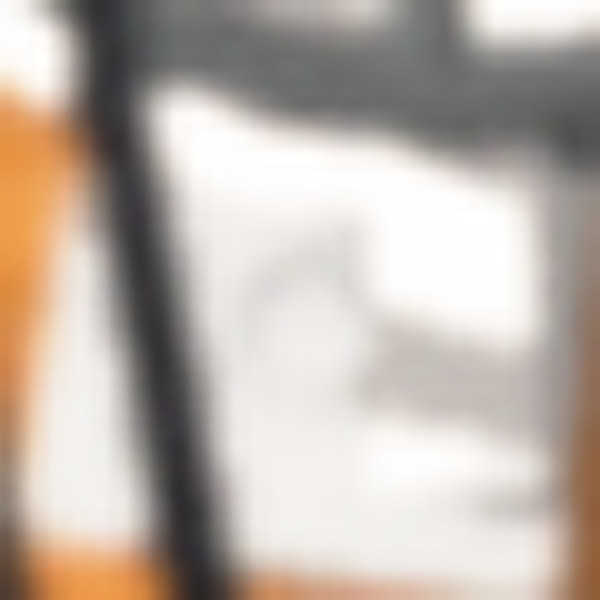

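{"name": "apply_moves", "arguments": {
  "motion": [
    [[-0.04,-0.02,0],0],
    [[-0.07,-0.04,0],0],
    [[-0.07,-0.04,0],0]
  ]
}}

```text
clock: 19.5
tool_pos: [0.6065, -0.0551, 0.1221]
orientation: [-176.0, -0.7, 35.0]
force: [1.6, 5.5, 5.1]
opening: 0.0205
```

{"name": "apply_moves", "arguments": {
  "motion": [
    [[-0.04,-0.02,0],0],
    [[-0.07,-0.04,0],0],
    [[-0.07,-0.04,0],0]
  ]
}}

```text
clock: 19.8
tool_pos: [0.6062, -0.0553, 0.1221]
orientation: [-176.0, -0.8, 35.0]
force: [1.8, 6.3, 4.5]
opening: 0.0207
```

{"name": "apply_moves", "arguments": {
  "motion": [
    [[-0.04,-0.02,0],0],
    [[-0.07,-0.03,0],0],
    [[-0.07,-0.03,0],0]
  ]
}}

```text
clock: 20.1
tool_pos: [0.606, -0.0554, 0.1221]
orientation: [-176.0, -0.8, 35.0]
force: [4.7, 6.4, 3.2]
opening: 0.0202
```

{"name": "apply_moves", "arguments": {
  "motion": [
    [[-0.04,-0.02,0],0],
    [[-0.07,-0.03,0],0],
    [[-0.07,-0.03,0],0]
  ]
}}

```text
clock: 20.4
tool_pos: [0.6059, -0.0554, 0.1222]
orientation: [-176.1, -0.9, 35.0]
force: [6.6, 7.1, 3.0]
opening: 0.0205
```

{"name": "apply_moves", "arguments": {
  "motion": [
    [[-0.05,-0.02,0],0],
    [[-0.09,-0.04,0],0],
    [[-0.09,-0.04,0],0]
  ]
}}

```text
clock: 20.7
tool_pos: [0.6058, -0.0555, 0.1222]
orientation: [-176.1, -1.0, 35.0]
force: [8.4, 8.2, 1.2]
opening: 0.0205
```

```bash
python3 - <<'E'
from h import *
for i in range(2):
    o=ctrl.get_obs();f=o['force'];t=o['tool_pos'];a=np.arctan2(t[1]-.0112,t[0]-.5724)
    print(o['clock'],t,f,o['moment'],np.degrees(a),f[0]*-np.sin(a)+f[1]*np.cos(a))
    ctrl.snapshot('top')
E
```

```text
20.7 [ 0.60580958 -0.05549492  0.12223801] [8.44369933 8.16765513 1.18297763] [ 2.81675869 -3.13810163 -0.2619767 ] -63.392274048655636 11.2075862123609
20.75 [ 0.60581843 -0.05552294  0.12222456] [8.32715712 8.04093578 0.32586417] [ 2.7930068  -3.1703602  -0.28072452] -63.39583354004127 11.046416561590297
```

{"name": "apply_moves", "arguments": {
  "motion": [
    [[-0.05,-0.02,0],0],
    [[-0.09,-0.05,0],0],
    [[-0.11,-0.05,0],0],
    [[-0.11,-0.05,0],0]
  ]
}}

```text
clock: 21.2
tool_pos: [0.6057, -0.0556, 0.1223]
orientation: [-176.1, -1.1, 35.0]
force: [10.8, 9.0, -1.3]
opening: 0.0202
```

{"name": "apply_moves", "arguments": {
  "motion": [
    [[-0.04,-0.02,0],0],
    [[-0.04,-0.02,0],0],
    [[-0.04,-0.02,0],0],
    [[-0.04,-0.02,0],0],
    [[-0.04,-0.02,0],0],
    [[-0.04,-0.02,0],0],
    [[-0.04,-0.02,0],0]
  ]
}}

```text
clock: 21.9
tool_pos: [0.6056, -0.0556, 0.1223]
orientation: [-176.1, -1.1, 35.0]
force: [11.5, 9.2, -1.2]
opening: 0.0202
```

{"name": "apply_moves", "arguments": {
  "motion": [
    [[0.09,0.05,0],0],
    [[0.18,0.09,0],0],
    [[0.27,0.14,0],0],
    [[0.36,0.18,0],0],
    [[0.36,0.18,0],0]
  ]
}}

```text
clock: 22.4
tool_pos: [0.606, -0.0554, 0.1221]
orientation: [-176.0, -0.8, 35.0]
force: [2.5, 5.6, 4.2]
opening: 0.0203
```

{"name": "apply_moves", "arguments": {
  "motion": [
    [[0.07,0.03,0],0],
    [[0.13,0.07,0],0],
    [[0.13,0.07,0],0]
  ]
}}

```text
clock: 22.7
tool_pos: [0.6062, -0.0552, 0.1221]
orientation: [-176.0, -0.6, 35.0]
force: [-0.5, 3.6, 6.8]
opening: 0.0202
```

{"name": "apply_moves", "arguments": {
  "motion": [
    [[0,0,0],0],
    [[0,0,0],0],
    [[0,0,0],0],
    [[0,0,0],0],
    [[0,0,3],0],
    [[0,0,7],0],
    [[0,0,10],0],
    [[0,0,10],0],
    [[0,0,10],0]
  ],
  "hand": 5
}}

```text
clock: 23.6
tool_pos: [0.6059, -0.0553, 0.222]
orientation: [-176.0, -0.7, 35.0]
force: [-0.3, 0.1, -0.8]
opening: 0.0498
```

```bash
python3 - <<'E'
from h import *
o=ctrl.get_obs();print(o['tool_pos'],o['orientation'],o['force'])
np.save('pics/o.npy',np.r_[o['tool_pos'],o['orientation']])
p,d=ctrl.snapshot('wrist');cv2.imwrite('pics/w14.png',p)
p,d=ctrl.snapshot('top');cv2.imwrite('pics/t14.png',cv2.resize(p[135:245,210:320],(600,600),interpolation=cv2.INTER_CUBIC))
E
```

```text
[ 0.60588881 -0.0552881   0.22201529] [-175.99547185   -0.68298559   35.00570894] [-0.29272941  0.11321365 -0.7622026 ]
```

View pics/w14.png

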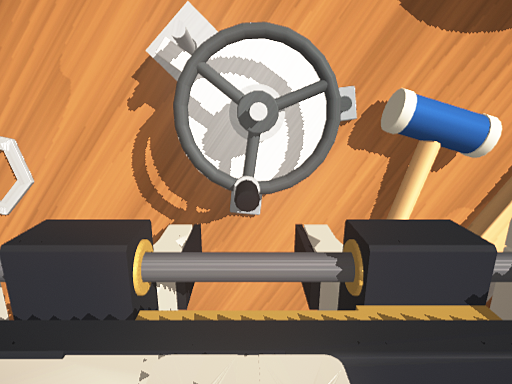

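View pics/t14.png

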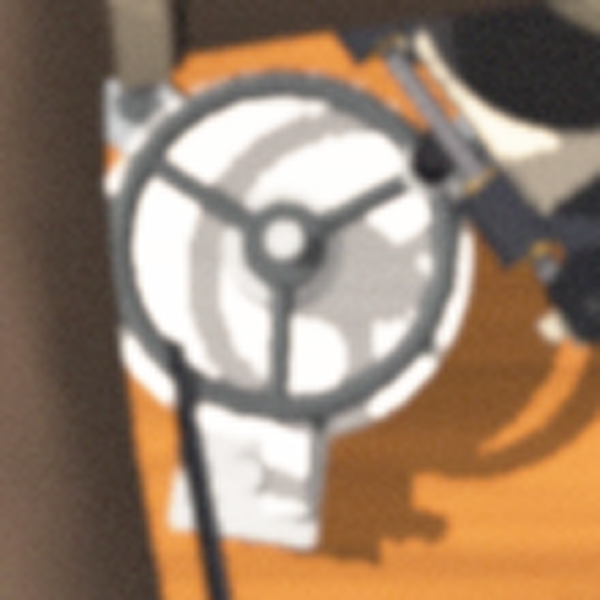

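```bash
python3 - <<'E'
from h import *
a=np.load('pics/o.npy');tp,o=a[:3],a[3:]
h=wz(tp,o,246.5,190,.155);u=wz(tp,o,259,111.5,.105)
for c in (u[:2],np.array([.5724,.0106])): print(h,u,np.degrees(np.arctan2(h[1]-c[1],h[0]-c[0])))
p=cv2.imread('pics/w14.png');cv2.imwrite('pics/w14z.png',cv2.resize(p[0:100,140:240],(600,600),interpolation=cv2.INTER_CUBIC))
E
```

```text
[ 0.60132038 -0.04938375  0.155     ] [0.57400854 0.0108511  0.105     ] -65.60939016383044
[ 0.60132038 -0.04938375  0.155     ] [0.57400854 0.0108511  0.105     ] -64.25957138270238
```

View pics/w14z.png

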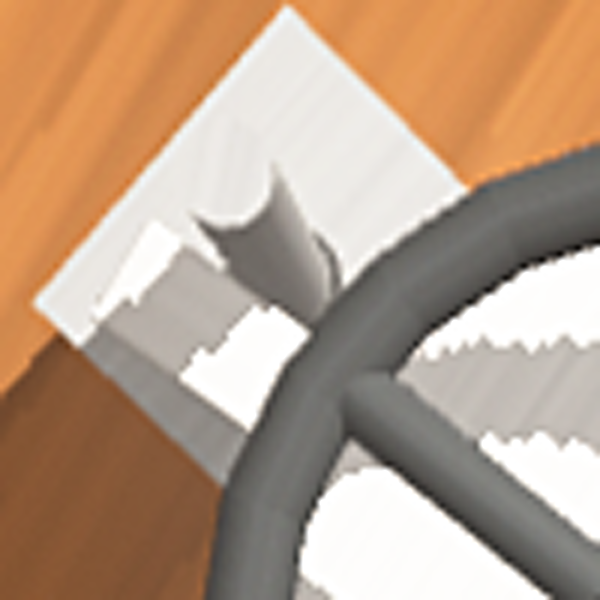

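```bash
python3 -c "
from plant import ctrl
print(ctrl.close_job()); print(ctrl.get_obs()['clock'])"
```

```text
the job is handed in; nothing more can be done
None
the job is handed in; nothing more can be done
```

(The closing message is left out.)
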